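# Hang a ceramic coat hook on the sample board by its keyhole

### The job

Hang the loose ceramic coat hook on the sloping sample board: slip the round part of the keyhole in its steel plate over the headed stud until the plate lies flat on the board, then slide it straight down the slope until it stops, locked behind the stud's head, and let go. The stud can sit anywhere along its short rail, so feel for it gently and never press or pull hard on the board or the stud; leave the other ceramics alone.

Things in the scene. Friction and masses are not known exactly. Their poses are not given: they have to be found in the camera images.
- board: Face of a pale wooden board sloping 15 degrees, fixed on a low stand. 200 mm along the slope x 180 mm across, 16 mm thick. Origin: on the face at one end of the 50 mm dark groove of a flush metal rail, 60 mm above the table; x: straight down the slope, y: across, along the groove to its other end, z: out of the face. The face spans x -80 to 120, y -65 to 115 mm.
- rail_end (a point): End of the groove = board's origin and axes. A rigid headed steel stud stands square out of the groove at x = 0, anywhere from y = 5 to 45 mm; where is not reported. Shank 6 mm thick, 8 mm long up to the head; head 14 mm across, 5 mm thick, its top (13 mm above the face) narrowing to 12 mm. Board and stud take at most 45 N from the hook.
- hook: Loose coat hook, about 0.4 kg: a steel plate 100 (x) x 96 (y) x 5 mm, lying flat on the table, with an upright ceramic block on top and a keyhole through it. Origin: centre of the plate's underside; z up out of the plate; x along the plate from keyhole to ceramic block: hung, it points down the slope like the board's x.
- hook_grip (a point): Grip point in the ceramic block: x = 24 mm, y = 0, 36 mm above the plate's underside; axes as hook. The block is 30 (x) x 22 (y) mm, rounded, from 5 to 60 mm above the underside, with a small nose at its top reaching to x = -1 mm. Grip it across its 22 mm.
- hook_entry (a point): Centre of the keyhole's entry hole (octagonal, 18 mm across flats), at the underside: x = -12 mm, y = 0 of hook. From it a slot 9 mm wide runs towards -x and ends at x = -36 mm; fully slid down, the shank's axis lies at x = -33 mm, so that the plate's origin is 33 mm down-slope of the rail.
- bowl_mid (a point): Middle of a small terracotta bowl, 64 mm across, 35 mm tall (bystander).
- angel_mid (a point): Middle of a white ceramic angel figure, 60 mm across the foot, 125 mm tall (bystander).
- mug_mid (a point): Middle of a white mug, 76 mm across, 85 mm tall (bystander).
There are look-alikes about, which are no part of the job. What is shaped like the hook but orange is not meant.

How it is judged:
On the way:
1. the entry hole is over the stud's head and the plate lies flat on the board (y of hook in the frame of board between 0.001 and 0.049 m and z of hook in the frame of board between -0.003 and 0.003 m and angle between the z axis of hook and the z axis of board, either way round below 0.06 rad and x of hook in the frame of board between 0.005 and 0.019 m), for 0.05 s.
At the end, for the whole second after the job is handed in: Plate flat on the board (within 3 mm of the face, 0.06 rad of parallel, origin 1 to 49 mm along the groove), slid down until the stud is at the end of the slot (origin 30.5 to 36 mm down-slope of the groove), straight to 0.15 rad, at rest and released (y of hook in the frame of board between 0.001 and 0.049 m and z of hook in the frame of board between -0.003 and 0.003 m and angle between the z axis of hook and the z axis of board, either way round below 0.06 rad and x of hook in the frame of board between 0.0305 and 0.036 m and angle between the x axis of hook and the x axis of board, either way round below 0.15 rad and linear speed of hook below 0.01 m/s and contact force between the fingers and hook below 0.05 N); the robot touches nothing.
It fails at once if the coat hook bears on the board or stud with more than 45 N (contact force between hook and stand above 45 N).
It fails at once if the robot or the coat hook shifts the bowl by more than 15 mm (distance of bowl_mid from where it was at the start of the episode above 0.015 m).
It fails at once if the robot or the coat hook shifts the angel by more than 15 mm (distance of angel_mid from where it was at the start of the episode above 0.015 m).
It fails at once if the robot or the coat hook shifts the mug by more than 15 mm (distance of mug_mid from where it was at the start of the episode above 0.015 m).
It also fails if it takes over 72 s, if anything falls off the work surface, if the arm or the gripper's body presses on something with over 40 N, if the wrist force passes 120 N, or if a joint passes its speed limit or range.

### The arm

A 6-joint arm with a two-finger parallel gripper is mounted at the origin on the work surface. World frame = base frame: x ahead of the robot, y to its left, z up, the work surface at z = 0. Lengths are in m, angles in rad, forces in N, time in s.
With the tool pointing down it reaches from about 0.225 to 0.875 m from the base axis. Payload 3.4 kg.
Tool frame: the origin (TCP) lies between the finger pads; the fingertips stand 8 mm ahead of it and the grasp point (between the pads) lies 11 mm behind it; z points along the fingers, y is the line along which they close (so a half turn about z gives the same grasp; the last joint's range is limited). The gripper opens to 85 mm and grips with 20 to 120 N. Pads are 22 mm wide; open, the fingers measure 114 mm over their backs; the gripper's body (76 mm by 85 mm) begins 54 mm behind the grasp point. The pads swing forward as they close: fully open they stand 13 mm farther back than shut.
Start: joints at [1.08, 0.276, 1.505, -0, 1.361, -0.121], TCP at [0.208, 0.536, 0.239] pointing down, gripper open.
Joint ranges: [-2.89, 2.89], [-0.75, 2.08], [0.22, 2.7], [-1.18, 4.32], [0.11, 2.71], [-2.7, 2.7]. Speed limits (rad/s): [2.57, 2.57, 3.14, 3.14, 3.14, 3.14].

### API

Orientations are given as a unit quaternion [w, x, y, z].
In Python, from rig import manip, optics, finder gives the robot as it stands.
- The arm moves only by the tool servo_tool, never from a script. Its argument "increments" is a list of rows, each a list of 7 numbers: the shift along the tool's x, y, z in cm, then the turn, a rotation vector about the tool's x, y, z in degrees, then the closure, from -1 (fully open) to 1 (shut). In form: [[x, y, z, rx, ry, rz, gripper], ...]. A call has exactly 5 rows; each row shifts and turns the commanded pose from where the row before left it, along the tool's axes as they then stand; what a row does not reach is not made up. A row lasts 1/10 s, in which the tool goes at most 50 mm and 8.59 degrees, less where a joint would pass 70% of its speed; a pose out of reach is approached as far as the arm can. A call is refused whole if a number of a shift passes 5 or a number of a turn 8.59, either way. A call with a gripper value outside its range is refused whole. The fingers move at their own pace and stop on an object; "squeeze" is the grip in N (left out, the last holds). Time passes only in rows, so rows that do not move let the fingers close, or fill a call up. It gives the time, the measured TCP pose, the force, the opening and the grip force at its end, in the units of the state.
- manip.get_state(): the state, without advancing time (a new reading comes with each control period).
- optics.get_image(name): name is "side" or "top"; returns the picture (384x512x3 uint8, red, green, blue); there is no depth.
- optics.get_calibration(name): a dict with "fov_y" (degrees; the focal length in pixels is half the picture's height over the tangent of half this angle, whatever the lens; pixels are square), "cx", "cy" (the principal point, pixels), "world_to_cam" (4x4, takes a point from world to camera coordinates). Camera axes: x right, y down, z forward; pixel columns grow to the right and rows downward; lengths in m; the calibration is good to about 2 mm. A picture is of the moment at which its call begins. get_calibration takes no time and is no camera call.
- manip.sign_off(): hands the job in; it is judged then, once.
Trained networks look in the newest picture that a camera, given by its name, has taken for a name from the list of things; names that differ only in an ending like _2 or _b are one class to them, and where a whole thing is asked for, a point or a joint stands for the part that bears it (a point fixed in the world has none). Each returns a list of dicts, best first, with "p" (0 to 1); they miss things now and then, are a little off and sometimes report something else, mostly with a low value. They report only what shows in the picture. A call takes as long as a camera call. They do not tell look-alikes from the thing itself.
- finder.silhouettes(label, camera): "region" (384x512 bool, what is visible of it) and "box" ([centre column, centre row, width, height] in pixels, round what is visible of it).
- finder.tip_of(label, camera): "at" ([column, row] in pixels: a listed point, or the origin of a listed thing).
The state is a dict: "clock": time; "qpos": joint angles; "qd": joint speeds; "effort": joint torques, N m; "position": TCP position; "ee_rot": TCP orientation; "contact_force": force on the tool from outside, world axes, zero at the start; "moment": the same for the moment, N m; "width": finger opening in m; "gripper_force": force on a finger pad.
Only numpy, scipy, OpenCV 4.12 (cv2) and the standard library are available. Lean on these libraries where they do the work, as an engineer would, in place of code of your own. Each camera call takes 0.05 s, during which the arm holds its last target. There are 200 camera calls.

## Working session

There is one attempt and no reset: what is moved stays moved. The work goes in short steps, Python scripts to look and compute and a tool call to move; the robot and the scene stay as the last step left them, time stands still between calls to the robot, and variables do not carry over. Pictures are saved under pics/ and viewed, at most 10 in all, crops included, and the job is handed in when it is done.

Besides the shell and the picture viewer there is one more tool, called after "Call:" as name([rows], argument=value, ...), one row to a line, values as JSON. servo_tool: Moves the arm, as the interface text tells. Its arguments: {"type":"object","properties":{"increments":{"type":"array","items":{"type":"array","items":{"type":"number"}}},"squeeze":{"type":"number"}},"required":["increments"]}

```bash
mkdir -p pics
cat > h.py <<'E'
import numpy as np, cv2
from rig import manip, optics, finder
def snap(n,f=None):
    im=optics.get_image(n)
    if f: cv2.imwrite('pics/'+f,im[:,:,::-1])
    return im
def cam(n):
    c=optics.get_calibration(n); f=192/np.tan(np.radians(c['fov_y'])/2)
    return f,c['cx'],c['cy'],np.array(c['world_to_cam'])
def ray(n,px):
    f,cx,cy,T=cam(n); d=T[:3,:3].T@np.array([(px[0]-cx)/f,(px[1]-cy)/f,1]); return -T[:3,:3].T@T[:3,3],d
def onz(n,px,z):
    o,d=ray(n,px); return o+d*(z-o[2])/d[2]
def proj(n,p):
    f,cx,cy,T=cam(n); q=T[:3,:3]@np.array(p)+T[:3,3]; return np.array([cx+f*q[0]/q[2],cy+f*q[1]/q[2]])
def tri(p1,p2):
    A=[];b=[]
    for n,p in(('side',p1),('top',p2)):
        o,d=ray(n,p); d/=np.linalg.norm(d); M=np.eye(3)-np.outer(d,d); A.append(M); b.append(M@o)
    return np.linalg.solve(sum(A),sum(b))
E
python3 - <<'E'
from h import *
np.set_printoptions(precision=3,suppress=True)
a=snap('side');b=snap('top')
cv2.imwrite('pics/s0.png',a[:,:,::-1]);cv2.imwrite('pics/t0.png',b[:,:,::-1])
for n in('side','top'):
    f,cx,cy,T=cam(n);print(n,f,cx,cy,-T[:3,:3].T@T[:3,3],T[2,:3])
    for l in('hook','hook_grip','hook_entry','rail_end','board','bowl_mid','angel_mid','mug_mid'):
        print(l,[(np.round(r['at'],1),round(r['p'],2)) for r in finder.tip_of(l,n)])
E
```

```text
side 451.4729558004816 255.6759416392169 195.4754534082077 [ 0.47  -0.796  0.644] [ 0.073  0.783 -0.617]
hook [(array([157.9, 259.8]), 0.83), (array([343.6, 251.7]), 0.78), (array([258.1, 265.4]), 0.75), (array([258.2, 137.8]), 0.6), (array([293.2, 344.1]), 0.56)]
hook_grip [(array([286.3, 343.6]), 0.88), (array([167.3, 240.1]), 0.78), (array([270.6, 259.7]), 0.76), (array([357.2, 246.4]), 0.75)]
hook_entry [(array([252.2, 263.5]), 0.92), (array([155.9, 264.7]), 0.78), (array([297.6, 343. ]), 0.73), (array([343.6, 251.1]), 0.61)]
rail_end [(array([259.4, 134.3]), 0.69)]
board [(array([256.5, 138.1]), 0.78)]
bowl_mid [(array([265.3, 189.8]), 0.91), (array([208.2, 192. ]), 0.73)]
angel_mid [(array([330.2, 175.5]), 0.64)]
mug_mid [(array([208.2, 191.3]), 0.66), (array([250.8, 260.9]), 0.58)]
top 363.46589640683106 246.47728281078827 194.13384865076847 [ 0.448 -0.078  0.886] [ 0.094 -0.019 -0.995]
hook [(array([359.8, 180.4]), 0.89), (array([275.3, 271.7]), 0.83), (array([293.7, 193.5]), 0.62), (array([281.2, 126.1]), 0.59)]
hook_grip [(array([269.5, 270.1]), 0.95), (array([289.9, 118.9]), 0.82), (array([372.4, 186.4]), 0.64), (array([298.1, 185.4]), 0.56)]
hook_entry [(array([274., 128.]), 0.91), (array([279.5, 277.9]), 0.81), (array([358.4, 179.2]), 0.79), (array([286.1, 200.3]), 0.55), (array([127.7, 178. ]), 0.52)]
rail_end [(array([125.2, 176.8]), 0.73)]
board [(array([127.8, 179.5]), 0.84)]
bowl_mid [(array([206. , 177.6]), 0.88), (array([206.8, 113.7]), 0.28)]
angel_mid [(array([304.5, 185.3]), 0.67), (array([206.4, 112.9]), 0.6), (array([126.2, 177.4]), 0.44)]
mug_mid [(array([203.6, 228.6]), 0.86), (array([288.8, 200.2]), 0.59), (array([291.2, 195.4]), 0.16)]
```

View pics/s0.png

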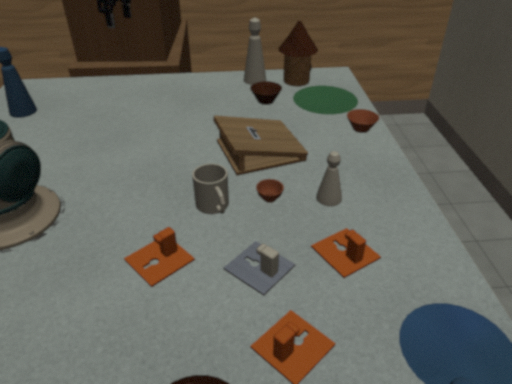

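View pics/t0.png

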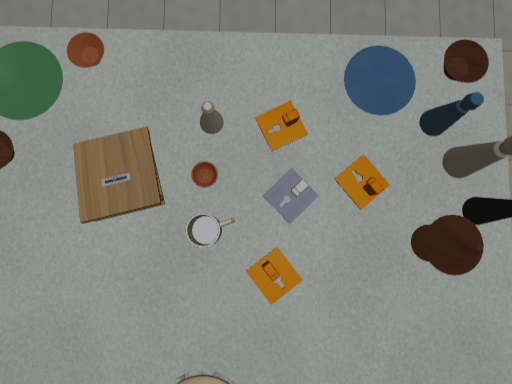

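The only grey hook is at side (260,265) / top (291,195). The look-alikes are the orange ones: side (158,258), (345,250), (293,345); top (361,181), (281,126), (274,275). I'll check the choice in one close crop, with the board alongside.

Run:
```python
import cv2,numpy as np
s=cv2.imread('pics/s0.png');t=cv2.imread('pics/t0.png')
r=lambda i,x,y,w,h:cv2.resize(i[y:y+h,x:x+w],(400,300),interpolation=cv2.INTER_CUBIC)
cv2.imwrite('pics/c0.png',np.vstack([np.hstack([r(s,205,100,112,84),r(t,62,118,112,84)]),np.hstack([r(s,220,235,80,60),r(t,251,165,80,60)])]))
```

```text
(no output)
```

View pics/c0.png

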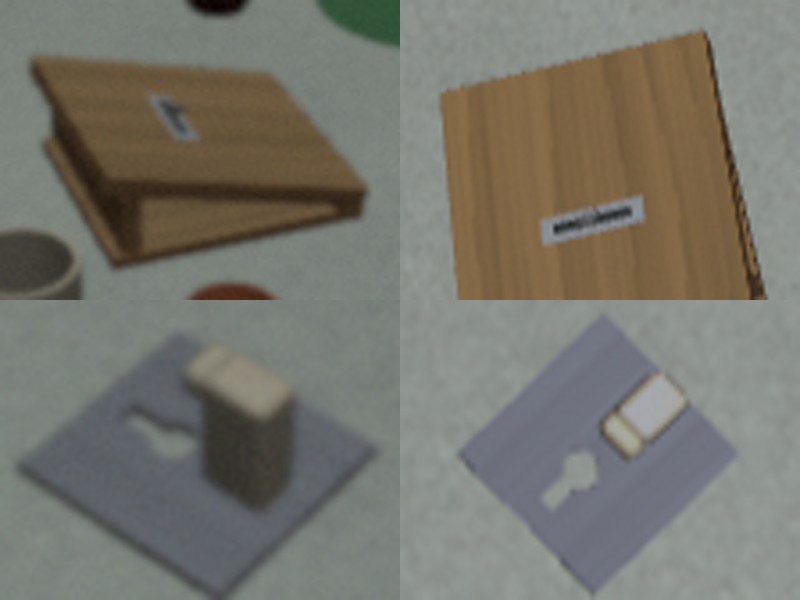

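The crop confirms the target: grey steel plate with a cream block, keyhole at its lower left, block at its upper right (top 291,195). The board falls away from the robot. The groove's right end in the top view, near (127,178), is the origin. A grey stud head shows roughly mid-groove at about top (117,179).

```bash
cat > fit.py <<'E'
from h import *
from scipy.optimize import least_squares
from scipy.spatial.transform import Rotation as R
np.set_printoptions(precision=4,suppress=True)
def sub(f,p):
    g=cv2.cvtColor(cv2.imread('pics/'+f),cv2.COLOR_BGR2GRAY)
    return cv2.cornerSubPix(g,np.float32(p).reshape(-1,1,2).copy(),(3,3),(-1,-1),(3,50,.01)).reshape(-1,2)
def Rb(yaw): return R.from_euler('ZY',[yaw,np.radians(15)]).as_matrix()
def fit(pts,obs,mk,x0):
    def res(v,full=False):
        Rm,t=mk(v); P=pts@Rm.T+t
        r=np.array([[proj(n,p)-q for p,q in zip(P,o)] for n,o in obs.items()])
        return r if full else r.ravel()
    s=least_squares(res,x0,loss='soft_l1'); return s.x,res(s.x,True)
E
python3 - <<'E'
from fit import *
bp=np.array([[-.08,-.065,0],[-.08,.115,0],[.12,.115,0],[.12,-.065,0]])
bs=[[234.4,151],[214.2,116.2],[280,120.4],[307.2,152.6]]; bt=[[162,205],[83,221],[73.8,143.8],[146.8,126.4]]
ob={'side':sub('s0.png',bs),'top':sub('t0.png',bt)}
print(ob)
v,r=fit(bp,ob,lambda v:(Rb(v[2]),np.array([v[0],v[1],.06])),[.47,.2,0]);print('board',v,'\n',r)
for n in('side','top'):
  print(n,[proj(n,np.array([v[0],v[1],.06])+Rb(v[2])@np.array([0,y,z])) for y,z in((0,0),(.05,0),(.025,.013))])
hp=np.array([[.05,-.048,.005],[.05,.048,.005],[-.05,.048,.005],[-.05,-.048,.005]])
hs=[[295.6,265],[256,241.4],[223.6,268],[264,294.6]]; ht=[[318.4,195.6],[291.6,168],[263,196],[289.6,223.8]]
oh={'side':sub('s0.png',hs),'top':sub('t0.png',ht)}
print(oh)
v,r=fit(hp,oh,lambda v:(R.from_euler('z',v[2]).as_matrix(),np.array([v[0],v[1],0])),[.45,-.19,-.8]);print('hook',v,'\n',r)
for n in('side','top'):
  print(n,[proj(n,np.array([v[0],v[1],0])+R.from_euler('z',v[2]).as_matrix()@np.array(p)) for p in((0,0,0),(-.012,0,.0),(.024,0,.036))])
for n,l in((('side',[265.3,189.8]),('top',[206,177.6])),(('side',[330.2,175.5]),('top',[206.4,112.9])),(('side',[208.2,191.3]),('top',[203.6,228.6]))): print(tri(n[1],l[1]))
E
```

```text
{'side': array([[233.9486, 148.9233],
       [213.0197, 116.1305],
       [279.2716, 119.7659],
       [307.4893, 152.8524]], dtype=float32), 'top': array([[164.3695, 202.25  ],
       [ 80.3164, 222.6492],
       [ 72.7213, 143.7413],
       [146.5416, 125.8548]], dtype=float32)}
board [0.5608 0.1779 0.2691] 
 [[[ 0.2121  0.8983]
  [-0.9202 -0.8728]
  [ 0.1887  0.285 ]
  [ 0.2307 -0.2951]]

 [[-3.2491 -0.1626]
  [ 0.3408 -0.0309]
  [ 0.1028  0.2549]
  [ 0.5274 -0.0761]]]
side [array([255.3594, 137.8828]), array([248.4921, 128.5472]), array([253.0858, 128.5676])]
top [array([127.2795, 177.0773]), array([105.6536, 182.5064]), array([114.2694, 177.5985])]
{'side': array([[295.7817, 264.3678],
       [254.6239, 240.9285],
       [222.1714, 267.9168],
       [263.5484, 295.8134]], dtype=float32), 'top': array([[318.4415, 195.1577],
       [291.2501, 167.0491],
       [261.637 , 195.4302],
       [289.2652, 223.8295]], dtype=float32)}
hook [ 0.5313 -0.2059  0.4648] 
 [[[ -0.8863   8.2862]
  [ 12.3658   1.5341]
  [  1.4851  -6.2255]
  [-13.9823  -0.8491]]

 [[-18.1622 -26.8123]
  [-26.0131  18.0857]
  [ 21.7224  26.6852]
  [ 29.3187 -18.8849]]]
side [array([258.8048, 268.9012]), array([253.4778, 271.3978]), array([269.6077, 250.7683])]
top [array([291.5869, 195.2157]), array([293.7623, 199.6103]), array([289.2695, 184.7   ])]
[0.5668 0.0019 0.0299]
[0.713  0.0021 0.0596]
[0.443  0.0039 0.0336]
```

Run:
```python
from fit import *
hp=np.array([[.05,-.048,.005],[.05,.048,.005],[-.05,.048,.005],[-.05,-.048,.005]])
oh={'side':np.array([[263.5,295.3],[295.8,264.4],[255,241],[222.5,268]]),'top':np.array([[318.4,195.2],[291.3,167.1],[261.8,195.4],[289.3,223.8]])}
v,r=fit(hp,oh,lambda v:(R.from_euler('z',v[2]).as_matrix(),np.array([v[0],v[1],0])),[.53,-.2,-.8]);print('hook',v,'\n',r)
Q=R.from_euler('z',v[2]).as_matrix();t=np.array([v[0],v[1],0])
print('grip',t+Q@[.024,0,.036])
for n in('side','top'): print(n,[proj(n,t+Q@np.array(p)) for p in((0,0,0),(-.012,0,.0),(.024,0,.036))])
bo=np.array([.5608,.1779,.06]);B=Rb(.2691)
# stud: candidate images across y
for y in(.015,.02,.025,.03,.035): print(y,[proj(n,bo+B@np.array([0,y,.013])) for n in('side','top')])
s=cv2.imread('pics/s0.png');u=cv2.imread('pics/t0.png')
c=lambda i,x,y,w,h:cv2.resize(i[y:y+h,x:x+w],None,fx=400/w,fy=400/w,interpolation=cv2.INTER_NEAREST)
cv2.imwrite('pics/stud.png',np.hstack([c(s,233,115,40,40),c(u,96,160,40,40)]))
st=manip.get_state();print(st['position'],st['ee_rot'],st['contact_force'],R.from_quat(np.roll(st['ee_rot'],-1)).as_matrix())
```

```text
hook [ 0.5315 -0.2029 -0.7913] 
 [[[-0.3108 -0.9314]
  [-1.0294 -0.3125]
  [-0.1075 -0.1434]
  [-0.0161 -0.2071]]

 [[ 0.5437 -0.2261]
  [ 0.1888 -0.2469]
  [ 0.4742 -0.551 ]
  [ 0.5081 -0.4117]]]
grip [ 0.5484 -0.22    0.036 ]
side [array([258.7724, 267.7314]), array([253.9902, 264.7744]), array([268.8607, 260.4929])]
top [array([290.3658, 195.0985]), array([286.8803, 198.4679]), array([299.7548, 186.709 ])]
0.015 [array([254.4659, 130.4212]), array([118.6406, 176.5165])]
0.02 [array([253.7646, 129.4881]), array([116.4467, 177.0665])]
0.025 [array([253.0679, 128.561 ]), array([114.2517, 177.6168])]
0.03 [array([252.3756, 127.6399]), array([112.0555, 178.1675])]
0.035 [array([251.6878, 126.7246]), array([109.8581, 178.7184])]
[0.2079 0.5362 0.2393] [0.     0.1839 0.983  0.0001] [ 0.6474  0.15   -0.1792] [[-0.9324  0.3615  0.0001]
 [ 0.3615  0.9324  0.0001]
 [-0.      0.0001 -1.    ]]
```

View pics/stud.png

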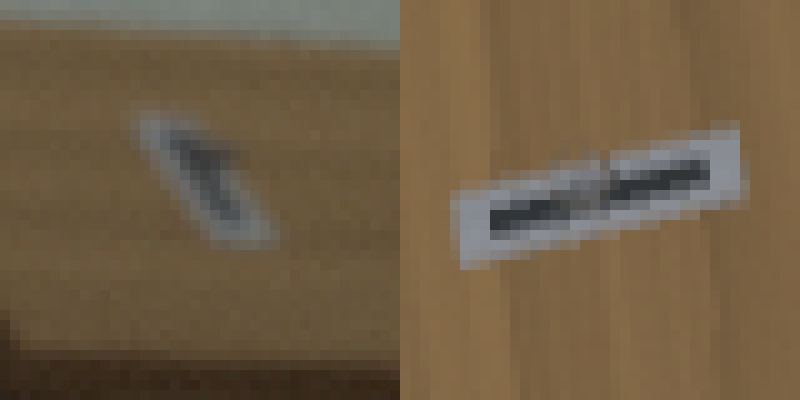

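The stud head breaks the groove at top px ≈ (114.3,178.5), so stud y ≈ 24 mm. Side agrees (head at about (254,130)). Now moving over the hook.

Call:
servo_tool([
  [-3.28,-3.23,0,0,0,0,-1],
  [-3.28,-3.23,0,0,0,0,-1],
  [-3.28,-3.23,0,0,0,0,-1],
  [-3.28,-3.23,0,0,0,0,-1],
  [-3.28,-3.23,0,0,0,0,-1],
], squeeze=60)

```text
clock: 1.4
position: [0.3028, 0.3247, 0.2395]
ee_rot: [0.0, 0.183, 0.983, 0.0]
contact_force: [0.6, 0.8, -0.6]
width: 0.0853
gripper_force: 0.0
```

Call:
servo_tool([
  [-3.28,-3.23,0,0,0,0,-1],
  [-3.28,-3.23,0,0,0,0,-1],
  [-3.28,-3.23,0,0,0,0,-1],
  [-3.28,-3.23,0,0,0,0,-1],
  [-3.28,-3.23,0,0,0,0,-1],
])

```text
clock: 1.9
position: [0.3974, 0.1147, 0.2397]
ee_rot: [0.001, 0.184, 0.983, 0.0]
contact_force: [1.7, 0.9, 0.0]
width: 0.0856
gripper_force: 0.0
```

Call:
servo_tool([
  [-3.28,-3.23,0,0,0,0,-1],
  [-3.28,-3.23,0,0,0,0,-1],
  [-3.28,-3.23,0,0,0,0,-1],
  [-3.28,-3.23,0,0,0,0,-1],
  [-3.28,-3.23,0,0,0,0,-1],
])

```text
clock: 2.4
position: [0.492, -0.0954, 0.2395]
ee_rot: [0.0, 0.184, 0.983, 0.0]
contact_force: [-0.1, 0.4, 1.0]
width: 0.0854
gripper_force: 0.0
```

Call:
servo_tool([
  [0,0,0,0,0,8,-1],
  [0,0,0,0,0,8,-1],
  [0,0,0,0,0,8,-1],
  [0,0,0,0,0,0,-1],
  [0,0,0,0,0,0,-1],
])

```text
clock: 2.9
position: [0.4914, -0.0934, 0.2393]
ee_rot: [0.0, 0.383, 0.924, 0.0]
contact_force: [0.5, 0.2, -0.4]
width: 0.0854
gripper_force: 0.0
```

```bash
cat > go.py <<'E'
from fit import *
def pose():
    st=manip.get_state(); return np.array(st['position']),R.from_quat(np.roll(st['ee_rot'],-1)).as_matrix(),st
def delta(t,Rt):
    p,Q,st=pose(); print('t',st['clock'],'p',p,'f',st['contact_force'],'w',st['width'],'gf',st['gripper_force'],'q',st['qpos'])
    print('d_tool cm',Q.T@(t-p)*100,'rot deg',np.degrees(R.from_matrix(Q.T@Rt).as_rotvec()))
def toolR(H): return np.column_stack([-H[:,0],H[:,1],-H[:,2]])
bo=np.array([.5608,.1779,.06]);B=Rb(.2691)
E
python3 - <<'E'
from go import *
H=R.from_euler('z',-.7913).as_matrix()
delta(np.array([.5484,-.22,.025]),toolR(H))
E
```

```text
t 2.9 p [ 0.4914 -0.0934  0.2393] f [ 0.4733  0.2209 -0.3754] w 0.08535303468696466 gf 0.0 q [-0.327   0.1629  1.6569  0.0001  1.3217 -1.1121]
d_tool cm [-12.9826  -4.9245  21.4319] rot deg [0.0073 0.0008 0.3189]
```

Call:
servo_tool([
  [-3.25,-1.23,0,0,0,0,-1],
  [-3.25,-1.23,0,0,0,0,-1],
  [-3.25,-1.23,0,0,0,0,-1],
  [-3.25,-1.23,0,0,0,0.3,-1],
  [0,0,3,0,0,0,-1],
])

```text
clock: 3.4
position: [0.5529, -0.2259, 0.2125]
ee_rot: [0.006, 0.387, 0.922, -0.001]
contact_force: [-0.2, 0.9, 0.6]
width: 0.0853
gripper_force: 0.0
```

Call:
servo_tool([
  [0,0,4,0,0,0,-1],
  [0,0,4,0,0,0,-1],
  [0,0,2,0,0,0,-1],
  [0,0,0,0,0,0,-1],
  [0,0,0,0,0,0,-1],
])

```text
clock: 3.9
position: [0.5487, -0.2204, 0.1097]
ee_rot: [0.0, 0.386, 0.923, 0.0]
contact_force: [-0.2, -0.3, 0.2]
width: 0.0851
gripper_force: 0.0
```

Run:
```python
from go import *
H=R.from_euler('z',-.7913).as_matrix()
delta(np.array([.5484,-.22,.025]),toolR(H))
a=snap('side');b=snap('top')
r=lambda i,x,y,w,h:cv2.resize(i[y:y+h,x:x+w,::-1],(400,300),interpolation=cv2.INTER_CUBIC)
cv2.imwrite('pics/g1.png',np.hstack([r(a,200,180,140,105),r(b,230,130,140,105)]))
```

```text
t 3.9 p [ 0.5487 -0.2204  0.1097] f [-0.2077 -0.2742  0.1701] w 0.08510372302795793 gf 0.0 q [-0.4996  0.3974  1.6627  0.0001  1.081  -1.2781]
d_tool cm [0.0504 0.0041 8.4715] rot deg [ 0.014   0.0258 -0.0636]
```

View pics/g1.png

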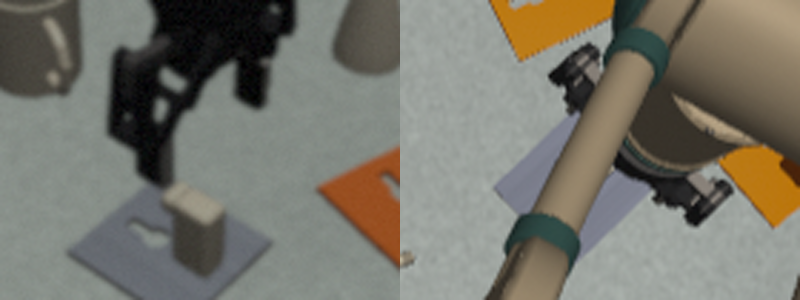

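The open fingers, at side crop (155,165) and (255,95), straddle the block at (195,230). Descending and gripping.

Call:
servo_tool([
  [0,0,3,0,0,0,-1],
  [0,0,3,0,0,0,-1],
  [0,0,2,0,0,0,-1],
  [0,0,0.4,0,0,0,-1],
  [0,0,0,0,0,0,-1],
])

```text
clock: 4.5
position: [0.5489, -0.2206, 0.0262]
ee_rot: [0.001, 0.386, 0.922, -0.0]
contact_force: [-0.5, 0.3, -0.1]
width: 0.0853
gripper_force: 0.0
```

Call:
servo_tool([
  [0,0,0,0,0,0,1],
  [0,0,0,0,0,0,1],
  [0,0,0,0,0,0,1],
  [0,0,0,0,0,0,1],
  [0,0,0,0,0,0,1],
])

```text
clock: 5.0
position: [0.5487, -0.2205, 0.026]
ee_rot: [0.001, 0.387, 0.922, 0.0]
contact_force: [0.5, 0.6, 4.3]
width: 0.0212
gripper_force: 60.2
```

Call:
servo_tool([
  [0,0,0,0,0,0,1],
  [0,0,0,0,0,0,1],
  [0,0,0,0,0,0,1],
  [0,0,0,0,0,0,1],
  [0,0,0,0,0,0,1],
])

```text
clock: 5.5
position: [0.5487, -0.2205, 0.026]
ee_rot: [0.001, 0.387, 0.922, 0.0]
contact_force: [-1.1, 0.9, 5.8]
width: 0.0215
gripper_force: 60.2
```

Call:
servo_tool([
  [0,0,-2,0,0,0,1],
  [0,0,-4,0,0,0,1],
  [0,0,-4,0,0,0,1],
  [0,0,-4,0,0,0,1],
  [0,0,-3,0,0,0,1],
])

```text
clock: 6.0
position: [0.5481, -0.2203, 0.1967]
ee_rot: [0.0, 0.387, 0.922, -0.0]
contact_force: [0.5, 0.1, -3.2]
width: 0.0213
gripper_force: 59.5
```

Call:
servo_tool([
  [0,0,0,0,0,-7.6,1],
  [0,0,0,0,0,-7.6,1],
  [0,0,0,0,0,-7.6,1],
  [0,0,0,0,0,-7.6,1],
  [0,0,0,0,0,0,1],
])

```text
clock: 6.5
position: [0.5474, -0.22, 0.1939]
ee_rot: [-0.001, 0.131, 0.991, 0.0]
contact_force: [-0.3, -0.3, -2.9]
width: 0.0211
gripper_force: 59.4
```

```bash
cat >> go.py <<'E'
G=np.array([.024,0,.026]) # TCP in hook frame
def hooktgt(x,y,z,g=None):
    return bo+B@(np.array([x,y,z])+(G if g is None else g)), toolR(B)
E
python3 - <<'E'
from go import *
delta(*hooktgt(.012,.024,.09))
E
```

```text
t 6.5 p [ 0.5474 -0.22    0.1939] f [-0.3414 -0.2829 -2.9435] w 0.021082774652799844 gf 59.35593366622925 q [-0.5     0.3275  1.5445 -0.      1.2724 -1.8072]
d_tool cm [ 4.6985 44.1184  3.1591] rot deg [  4.0718  14.5002 -30.3354]
```

Call:
servo_tool([
  [0.47,4.4,0,0,0,0,1],
  [0.47,4.4,0,0,0,0,1],
  [0.47,4.4,0,0,0,0,1],
  [0.47,4.4,0,0,0,0,1],
  [0.47,4.4,0,0,0,0,1],
])

```text
clock: 7.0
position: [0.5823, -0.0001, 0.1945]
ee_rot: [-0.001, 0.133, 0.991, -0.0]
contact_force: [0.5, 0.9, -4.7]
width: 0.0213
gripper_force: 60.1
```

Call:
servo_tool([
  [0.47,4.4,0,0,0,0,1],
  [0.47,4.4,0,0,0,0,1],
  [0.47,4.4,0,0,0,0,1],
  [0.47,4.4,0,0,0,0,1],
  [0.47,4.4,0,0,0,0,1],
])

```text
clock: 7.5
position: [0.6169, 0.2184, 0.1942]
ee_rot: [-0.001, 0.133, 0.991, -0.0]
contact_force: [1.2, -0.7, -4.0]
width: 0.0217
gripper_force: 60.1
```

Call:
servo_tool([
  [0,0,0,0,0,-7.6,1],
  [0,0,0,0,0,-7.6,1],
  [0,0,0,0,0,-7.6,1],
  [0,0,0,0,0,-7.6,1],
  [0,0,0,0,7.5,0,1],
])

```text
clock: 8.0
position: [0.6116, 0.2158, 0.1948]
ee_rot: [-0.069, -0.133, 0.989, -0.009]
contact_force: [0.1, 0.4, -3.1]
width: 0.0212
gripper_force: 60.8
```

Call:
servo_tool([
  [0,0,0,0,7.5,0,1],
  [0,0,0,0,0,0,1],
  [0,0,0,0,0,0,1],
  [0,0,0,0,0,0,1],
  [0,0,0,0,0,0,1],
])

```text
clock: 8.5
position: [0.6165, 0.2166, 0.1966]
ee_rot: [-0.128, -0.132, 0.983, -0.017]
contact_force: [0.8, -0.9, -2.6]
width: 0.0213
gripper_force: 60.7
```

Run:
```python
from go import *
delta(*hooktgt(.012,.024,.05))
a=snap('side','s1.png');b=snap('top','t1.png')
p,Q,st=pose()
H=np.column_stack([-Q[:,0],Q[:,1],-Q[:,2]]);t=p-H@G
for n in('side','top'):
    print(n,[proj(n,t+H@np.array(q)) for q in((.05,-.048,.005),(.05,.048,.005),(-.05,.048,.005),(-.05,-.048,.005),(-.012,0,0),(.024,0,.036))])
    for l in('hook_entry','hook','hook_grip'): print(l,[(np.round(r['at'],1),round(r['p'],2)) for r in finder.tip_of(l,n)])
r=lambda i,x,y,w,h:cv2.resize(i[y:y+h,x:x+w,::-1],(400,400),interpolation=cv2.INTER_CUBIC)
cv2.imwrite('pics/g2.png',np.hstack([r(a,195,65,110,110),r(b,55,110,120,120)]))
```

```text
t 8.5 p [0.6165 0.2166 0.1966] f [ 0.8191 -0.8531 -2.6367] w 0.021267900288027143 gf 60.70524215698242 q [ 0.2359  0.5626  1.172  -0.0081  1.6664 -1.6014]
d_tool cm [-0.9395  0.147   7.2519] rot deg [ 0.0287  0.1265 -0.1304]
side [array([292.2599,  96.3318]), array([276.5161,  80.5181]), array([240.0386,  76.4434]), array([253.9204,  92.6345]), array([260.7909,  87.765 ]), array([278.0937,  74.9109])]
hook_entry [(array([344.1, 247.9]), 0.87), (array([298.6, 339.7]), 0.86), (array([155.9, 265.6]), 0.81), (array([262.7,  89.2]), 0.58)]
hook [(array([264.6,  86.7]), 0.89), (array([345.7, 251.3]), 0.68), (array([292.5, 345.1]), 0.56)]
hook_grip [(array([165.8, 237.1]), 0.93), (array([354.7, 246.7]), 0.92), (array([277.9,  71.5]), 0.82), (array([283.3, 344.5]), 0.78)]
top [array([113.6405, 125.9584]), array([ 66.1008, 137.4793]), array([ 70.2501, 182.6464]), array([120.0871, 170.2913]), array([ 94.2986, 160.0407]), array([ 83.9573, 135.2035])]
hook_entry [(array([273.6, 130.8]), 0.75), (array([358.5, 178. ]), 0.65), (array([278.8, 278.8]), 0.59), (array([ 96.9, 163.7]), 0.56)]
hook [(array([275.9, 273.9]), 0.96), (array([279.1, 130.4]), 0.94), (array([359.2, 179.7]), 0.83), (array([ 96.6, 153.6]), 0.65)]
hook_grip [(array([289.3, 115.2]), 0.91), (array([270.3, 269.7]), 0.84), (array([371.5, 188.3]), 0.8), (array([ 86. , 133.1]), 0.77)]
```

View pics/g2.png

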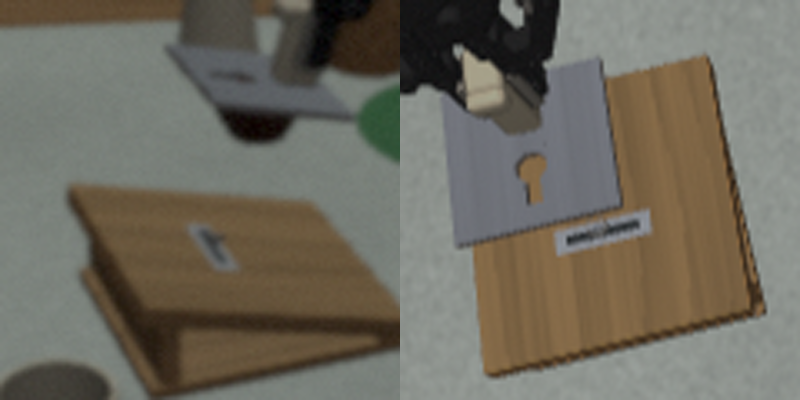

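```bash
cat >> go.py <<'E'
def fithook(obs,p,Q,rot=False):
    # obs: {cam:[(corner idx,px)]}; returns hook origin in board frame and TCP in hook frame
    hp=np.array([[.05,-.048,.005],[.05,.048,.005],[-.05,.048,.005],[-.05,-.048,.005]])
    H0=np.column_stack([-Q[:,0],Q[:,1],-Q[:,2]]);t0=p-H0@G
    def res(v):
        H=H0@R.from_rotvec([0,0,v[3]]).as_matrix();t=t0+H0@v[:3]
        return np.concatenate([proj(n,t+H@hp[i])-q for n,o in obs.items() for i,q in o]+[v[3:]*20])
    s=least_squares(res,np.zeros(4),loss='soft_l1')
    print('offset mm',s.x[:3]*1e3,'yaw deg',np.degrees(s.x[3]),'res',s.fun.round(1))
    print('hook in board mm',B.T@(t0+H0@s.x[:3]-bo)*1e3,'yaw',np.degrees(R.from_matrix(B.T@H0).as_rotvec()))
E
python3 - <<'E'
from go import *
p,Q,st=pose()
cs=sub('s1.png',[[292.1,97.2],[240.4,77.4],[255,94.7]]);ct=sub('t1.png',[[115,127.4],[72.4,183.5],[121.6,171.5]])
print(cs,ct)
fithook({'side':list(zip((0,2,3),cs)),'top':list(zip((0,2,3),ct))},p,Q)
# refit board xy,yaw incl. current images? compare with groove ends
for n in('side','top'): print(n,proj(n,bo),proj(n,bo+B@[0,.05,0]))
E
```

```text
[[291.8081  97.5763]
 [239.4381  77.5848]
 [253.7231  94.4171]] [[115.3452 126.9804]
 [ 71.4086 184.3514]
 [121.6    171.5   ]]
offset mm [-2.3217 -1.4166 -2.0735] yaw deg 0.10997923220895613 res [-0.2  0.1 -0.1  0.2 -0.4 -0.4 -0.4  0.2  0.5 -0.6 -0.  -0.2  0. ]
hook in board mm [  1.1494  21.0875 119.6937] yaw [ 0.0292 -0.0399 -0.1041]
side [255.3412 137.8759] [248.4746 128.5407]
top [127.2621 177.0954] [105.636  182.5246]
```

The hook is held square, and measured against the board it sits at (1,21,120) mm. I'll move to 12/24 mm at about 45 mm height, then look again.

Call:
servo_tool([
  [-0.55,0.15,1,0,0,0,1],
  [-0.55,0.15,2,0,0,0,1],
  [0,0,2.5,0,0,0,1],
  [0,0,2,0,0,0,1],
  [0,0,0,0,0,0,1],
])

```text
clock: 9.4
position: [0.6054, 0.2168, 0.1162]
ee_rot: [-0.133, -0.132, 0.982, -0.018]
contact_force: [-0.7, 0.3, -3.4]
width: 0.0213
gripper_force: 60.6
```

Call:
servo_tool([
  [0,0,0,0,0,0,1],
  [0,0,0,0,0,0,1],
  [0,0,0,0,0,0,1],
  [0,0,0,0,0,0,1],
  [0,0,0,0,0,0,1],
])

```text
clock: 9.9
position: [0.6085, 0.2174, 0.1207]
ee_rot: [-0.129, -0.132, 0.983, -0.017]
contact_force: [0.0, -0.2, -3.9]
width: 0.0215
gripper_force: 60.6
```

Run:
```python
from go import *
a=snap('side','s2.png');b=snap('top','t2.png')
p,Q,st=pose();print(st['position'],st['contact_force'],st['moment'])
H=np.column_stack([-Q[:,0],Q[:,1],-Q[:,2]]);t=p-H@(G+[.0023,.0014,.0021])
for n in('side','top'):
    print(n,[proj(n,t+H@np.array(q)) for q in((.05,-.048,.005),(.05,.048,.005),(-.05,.048,.005),(-.05,-.048,.005),(-.012,0,0))])
r=lambda i,x,y,w,h:cv2.resize(i[y:y+h,x:x+w,::-1],(400,400),interpolation=cv2.INTER_CUBIC)
cv2.imwrite('pics/g3.png',np.hstack([r(a,205,85,100,100),r(b,60,110,100,100)]))
```

```text
[0.6082 0.2173 0.1203] [-0.0859 -0.431  -3.4271] [ 0.1377 -0.3464  0.0114]
side [array([286.4742, 125.9124]), array([271.6835, 108.9467]), array([236.5179, 106.0414]), array([249.5773, 123.493 ]), array([256.3617, 117.3568])]
top [array([126.1356, 140.6432]), array([ 83.2161, 151.1437]), array([ 87.6806, 192.3664]), array([132.473, 181.178]), array([108.9599, 171.7307])]
```

View pics/g3.png

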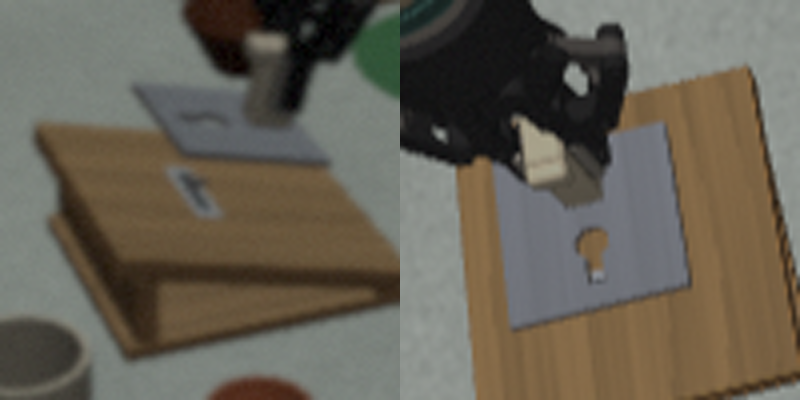

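```bash
cat >> go.py <<'E'
def inboard(off=(-.0023,-.0014,-.0021)):
    p,Q,st=pose(); H=np.column_stack([-Q[:,0],Q[:,1],-Q[:,2]])
    print('t',st['clock'],'hook in board mm',B.T@(p-H@(G-np.array(off))-bo)*1e3,'rot',np.degrees(R.from_matrix(B.T@H).as_rotvec()),'f board',B.T@st['contact_force'],'mom',st['moment'])
E
python3 - <<'E'
from go import *
inboard()
p,Q,st=pose()
cs=sub('s2.png',[[287.5,125.75],[238.25,106.75],[252,123.75]]);ct=sub('t2.png',[[126.75,140.75],[88,192],[132.5,181.75]])
print(cs,ct)
fithook({'side':list(zip((0,2,3),cs)),'top':list(zip((0,2,3),ct))},p,Q)
fithook({'side':list(zip((0,2,3),cs))},p,Q)
# board: refit with groove ends from each view
print('groove side obs', 233+23.0/1, )
E
```

```text
t 10.0 hook in board mm [12.3946 24.0824 44.691 ] rot [ 0.0283 -0.0351 -0.1022] f board [ 0.6963 -0.3926 -3.3614] mom [ 0.1377 -0.3464  0.0114]
[[287.5696 124.8479]
 [236.6946 105.8309]
 [252.1706 124.2068]] [[125.1947 139.6354]
 [ 88.122  191.4759]
 [132.3966 179.3244]]
offset mm [ 0.1312 -1.0884 -1.4228] yaw deg 1.7446016463316791 res [ 0.   0.6  0.4  0.2 -0.9 -0.6 -0.2 -0.4 -0.1  0.2  0.3 -0.1  0.6]
hook in board mm [14.8259 24.3894 45.3698] yaw [ 0.0283 -0.0351 -0.1022]
offset mm [ 0.1098 -0.837  -1.2434] yaw deg 2.9235134477664735 res [ 0.2  0.3  0.2  0.2 -0.3 -0.5  1. ]
hook in board mm [14.8049 24.6407 45.5494] yaw [ 0.0283 -0.0351 -0.1022]
groove side obs 256.0
```

Predicted and seen corners agree within about 0.7 px in top, e.g. (126.7,140.7). Side is off by the same ~1.5 px as the groove. Next I'll descend to just above the stud head and look through the keyhole.

Call:
servo_tool([
  [0,0,1,0,0,0,1],
  [0,0,1,0,0,0,1],
  [0,0,0.6,0,0,0,1],
  [0,0,0,0,0,0,1],
  [0,0,0,0,0,0,1],
])

```text
clock: 10.5
position: [0.6014, 0.2155, 0.0945]
ee_rot: [-0.13, -0.132, 0.983, -0.017]
contact_force: [0.4, 0.4, -3.3]
width: 0.0211
gripper_force: 60.8
```

Call:
servo_tool([
  [0,0,0,0,0,0,1],
  [0,0,0,0,0,0,1],
  [0,0,0,0,0,0,1],
  [0,0,0,0,0,0,1],
  [0,0,0,0,0,0,1],
])

```text
clock: 11.0
position: [0.6017, 0.2156, 0.0951]
ee_rot: [-0.129, -0.132, 0.983, -0.017]
contact_force: [-0.5, -0.3, -3.3]
width: 0.0216
gripper_force: 60.8
```

Run:
```python
from go import *
a=snap('side','s3.png');b=snap('top','t3.png')
inboard()
p,Q,st=pose()
H=np.column_stack([-Q[:,0],Q[:,1],-Q[:,2]]);t=p-H@(G+[.0023,.0014,.0021])
print('entry top/bottom',[proj('top',t+H@np.array(q)) for q in((-.012,0,.005),(-.012,0,0))],'stud',[proj('top',bo+B@[0,.024,z]) for z in(0,.013)])
print('slot end, entry far', [proj('top',t+H@np.array(q)) for q in((-.036,0,.005),(-.003,0,.005))])
r=lambda i,x,y,w,h:cv2.resize(i[y:y+h,x:x+w,::-1],(400,400),interpolation=cv2.INTER_NEAREST)
cv2.imwrite('pics/g4.png',np.hstack([r(a,232,110,40,40),r(b,94,160,40,40)]))
```

```text
t 11.1 hook in board mm [12.3415 24.1362 18.4269] rot [ 0.0304 -0.0091 -0.1   ] f board [ 0.5089 -0.3559 -3.6794] mom [ 0.0897 -0.36    0.0188]
entry top/bottom [array([112.7865, 175.5818]), array([113.6625, 176.4536])] stud [array([116.8958, 179.6978]), array([114.6908, 177.5068])]
slot end, entry far [array([114.117 , 185.3325]), array([112.2945, 171.9762])]
```

View pics/g4.png

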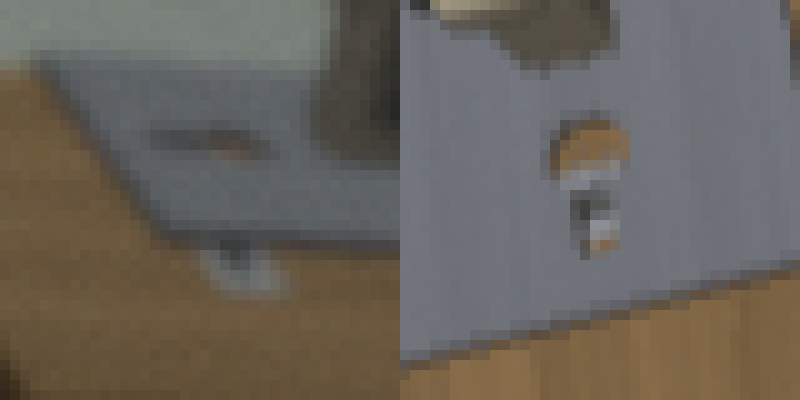

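Through the entry hole (crop centre (590,157) → px (113,175.7), as predicted), the grey head and rail show at its lower edge, as the parallax predicts. Now probing down gently.

Call:
servo_tool([
  [0,0,0.15,0,0,0,1],
  [0,0,0.1,0,0,0,1],
  [0,0,0.1,0,0,0,1],
  [0,0,0,0,0,0,1],
  [0,0,0,0,0,0,1],
])

```text
clock: 11.6
position: [0.6007, 0.2153, 0.0915]
ee_rot: [-0.129, -0.132, 0.983, -0.017]
contact_force: [0.5, 0.7, -3.8]
width: 0.0213
gripper_force: 60.8
```

Call:
servo_tool([
  [0,0,0.1,0,0,0,1],
  [0,0,0,0,0,0,1],
  [0,0,0,0,0,0,1],
  [0,0,0,0,0,0,1],
  [0,0,0,0,0,0,1],
])

```text
clock: 12.1
position: [0.6005, 0.2153, 0.0906]
ee_rot: [-0.129, -0.132, 0.983, -0.017]
contact_force: [0.4, 0.2, -3.7]
width: 0.0212
gripper_force: 60.8
```

Call:
servo_tool([
  [0,0,0.1,0,0,0,1],
  [0,0,0,0,0,0,1],
  [0,0,0,0,0,0,1],
  [0,0,0,0,0,0,1],
  [0,0,0,0,0,0,1],
])

```text
clock: 12.6
position: [0.6003, 0.2152, 0.0896]
ee_rot: [-0.129, -0.132, 0.983, -0.017]
contact_force: [0.3, 0.2, -3.5]
width: 0.0213
gripper_force: 60.8
```

Run:
```python
from go import *
inboard()
```

```text
t 12.6 hook in board mm [12.3433 24.1162 12.9248] rot [ 0.0295 -0.0084 -0.0989] f board [ 1.2138  0.0842 -3.2588] mom [ 0.1478 -0.325   0.0239]
```

Call:
servo_tool([
  [0,0,0.1,0,0,0,1],
  [0,0,0,0,0,0,1],
  [0,0,0,0,0,0,1],
  [0,0,0,0,0,0,1],
  [0,0,0,0,0,0,1],
])

```text
clock: 13.1
position: [0.6, 0.2151, 0.0886]
ee_rot: [-0.129, -0.132, 0.983, -0.017]
contact_force: [-0.5, 0.0, -3.6]
width: 0.0214
gripper_force: 60.8
```

Call:
servo_tool([
  [0,0,0.1,0,0,0,1],
  [0,0,0,0,0,0,1],
  [0,0,0,0,0,0,1],
  [0,0,0,0,0,0,1],
  [0,0,0,0,0,0,1],
])

```text
clock: 13.6
position: [0.5998, 0.2151, 0.0877]
ee_rot: [-0.129, -0.132, 0.983, -0.017]
contact_force: [0.5, 0.7, -3.2]
width: 0.0215
gripper_force: 60.8
```

Call:
servo_tool([
  [0,0,0.1,0,0,0,1],
  [0,0,0,0,0,0,1],
  [0,0,0,0,0,0,1],
  [0,0,0,0,0,0,1],
  [0,0,0,0,0,0,1],
])

```text
clock: 14.1
position: [0.5994, 0.2152, 0.0866]
ee_rot: [-0.129, -0.132, 0.983, -0.017]
contact_force: [0.0, 1.8, -3.9]
width: 0.0213
gripper_force: 60.8
```

Call:
servo_tool([
  [0,0,0.1,0,0,0,1],
  [0,0,0,0,0,0,1],
  [0,0,0,0,0,0,1],
  [0,0,0,0,0,0,1],
  [0,0,0,0,0,0,1],
])

```text
clock: 14.6
position: [0.5992, 0.2151, 0.0857]
ee_rot: [-0.129, -0.132, 0.983, -0.017]
contact_force: [-0.0, 1.0, -3.5]
width: 0.0217
gripper_force: 60.8
```

Call:
servo_tool([
  [0,0.03,0.1,0,0,0,1],
  [0,0,0,0,0,0,1],
  [0,0,0,0,0,0,1],
  [0,0,0,0,0,0,1],
  [0,0,0,0,0,0,1],
])

```text
clock: 15.1
position: [0.5989, 0.2151, 0.0847]
ee_rot: [-0.129, -0.132, 0.983, -0.017]
contact_force: [-0.7, 0.3, -3.1]
width: 0.0211
gripper_force: 60.9
```

Call:
servo_tool([
  [0,0,0.1,0,0,0,1],
  [0,0,0,0,0,0,1],
  [0,0,0,0,0,0,1],
  [0,0,0,0,0,0,1],
  [0,0,0,0,0,0,1],
])

```text
clock: 15.6
position: [0.5986, 0.215, 0.0837]
ee_rot: [-0.129, -0.132, 0.983, -0.017]
contact_force: [0.2, 1.5, -3.1]
width: 0.0215
gripper_force: 61.0
```

Run:
```python
from go import *
inboard()
```

```text
t 15.6 hook in board mm [12.3163 24.4168  6.8296] rot [ 0.0302 -0.0003 -0.1015] f board [ 1.3817  1.3943 -2.8749] mom [ 0.285  -0.3542 -0.0779]
```

The plate is past the head's top with no axial force, so the head is in the hole. Going on down to the board.

Call:
servo_tool([
  [-0.03,0.05,0.1,0,0,0,1],
  [0,0,0,0,0,0,1],
  [0,0,0.1,0,0,0,1],
  [0,0,0,0,0,0,1],
  [0,0,0,0,0,0,1],
])

```text
clock: 16.1
position: [0.5983, 0.2154, 0.0817]
ee_rot: [-0.129, -0.132, 0.983, -0.017]
contact_force: [-0.2, 0.4, -3.3]
width: 0.0212
gripper_force: 60.9
```

Call:
servo_tool([
  [0,0,0.1,0,0,0,1],
  [0,0,0,0,0,0,1],
  [0,0,0,0,0,0,1],
  [0,0,0,0,0,0,1],
  [0,0,0,0,0,0,1],
])

```text
clock: 16.6
position: [0.5981, 0.2154, 0.0809]
ee_rot: [-0.129, -0.132, 0.983, -0.017]
contact_force: [0.2, 0.1, -4.2]
width: 0.0212
gripper_force: 60.9
```

Call:
servo_tool([
  [0,0,0.1,0,0,0,1],
  [0,0,0,0,0,0,1],
  [0,0,0,0,0,0,1],
  [0,0,0,0,0,0,1],
  [0,0,0,0,0,0,1],
])

```text
clock: 17.1
position: [0.5978, 0.2154, 0.0799]
ee_rot: [-0.129, -0.132, 0.983, -0.017]
contact_force: [-0.3, -0.5, -4.2]
width: 0.0213
gripper_force: 60.9
```

Call:
servo_tool([
  [0,0,0.07,0,0,0,1],
  [0,0,0,0,0,0,1],
  [0,0,0,0,0,0,1],
  [0,0,0,0,0,0,1],
  [0,0,0,0,0,0,1],
])

```text
clock: 17.6
position: [0.5976, 0.2153, 0.0792]
ee_rot: [-0.129, -0.132, 0.983, -0.017]
contact_force: [0.5, -0.3, -4.1]
width: 0.0213
gripper_force: 60.9
```

Call:
servo_tool([
  [0,0,0.05,0,0,0,1],
  [0,0,0,0,0,0,1],
  [0,0,0,0,0,0,1],
  [0,0,0,0,0,0,1],
  [0,0,0,0,0,0,1],
])

```text
clock: 18.1
position: [0.5975, 0.2153, 0.0787]
ee_rot: [-0.129, -0.132, 0.983, -0.017]
contact_force: [-0.1, -0.0, -3.7]
width: 0.0212
gripper_force: 60.9
```

Call:
servo_tool([
  [0,0,0.05,0,0,0,1],
  [0,0,0,0,0,0,1],
  [0,0,0,0,0,0,1],
  [0,0,0,0,0,0,1],
  [0,0,0,0,0,0,1],
])

```text
clock: 18.6
position: [0.5974, 0.2152, 0.0783]
ee_rot: [-0.129, -0.132, 0.983, -0.017]
contact_force: [-1.1, 0.6, -3.0]
width: 0.0213
gripper_force: 60.9
```

Call:
servo_tool([
  [0,0,0.05,0,0,0,1],
  [0,0,0,0,0,0,1],
  [0,0,0,0,0,0,1],
  [0,0,0,0,0,0,1],
  [0,0,0,0,0,0,1],
])

```text
clock: 19.1
position: [0.5972, 0.2152, 0.0778]
ee_rot: [-0.129, -0.132, 0.983, -0.017]
contact_force: [0.0, -0.1, -3.1]
width: 0.0214
gripper_force: 60.9
```

Call:
servo_tool([
  [0,0,0.05,0,0,0,1],
  [0,0,0,0,0,0,1],
  [0,0,0,0,0,0,1],
  [0,0,0,0,0,0,1],
  [0,0,0,0,0,0,1],
])

```text
clock: 19.6
position: [0.5971, 0.2152, 0.0773]
ee_rot: [-0.129, -0.132, 0.983, -0.017]
contact_force: [0.1, -0.3, -2.8]
width: 0.0216
gripper_force: 60.9
```

Run:
```python
from go import *
inboard()
```

```text
t 19.6 hook in board mm [12.6342 24.9122  0.1977] rot [ 0.0298 -0.0042 -0.1037] f board [ 0.708  -0.332  -2.6995] mom [ 0.0873 -0.361  -0.0337]
```

Call:
servo_tool([
  [0,0,0.05,0,0,0,1],
  [0,0,0,0,0,0,1],
  [0,0,0,0,0,0,1],
  [0,0,0,0,0,0,1],
  [0,0,0,0,0,0,1],
])

```text
clock: 20.1
position: [0.597, 0.2151, 0.0768]
ee_rot: [-0.129, -0.132, 0.983, -0.017]
contact_force: [0.6, 0.4, -4.0]
width: 0.0215
gripper_force: 60.9
```

Call:
servo_tool([
  [0,0,0.05,0,0,0,1],
  [0,0,0,0,0,0,1],
  [0,0,0,0,0,0,1],
  [0,0,0,0,0,0,1],
  [0,0,0,0,0,0,1],
])

```text
clock: 20.6
position: [0.5969, 0.2151, 0.0763]
ee_rot: [-0.129, -0.132, 0.983, -0.017]
contact_force: [0.6, -0.8, -3.7]
width: 0.0212
gripper_force: 60.9
```

Call:
servo_tool([
  [0,0,0.05,0,0,0,1],
  [0,0,0,0,0,0,1],
  [0,0,0,0,0,0,1],
  [0,0,0,0,0,0,1],
  [0,0,0,0,0,0,1],
])

```text
clock: 21.1
position: [0.5967, 0.2151, 0.0758]
ee_rot: [-0.129, -0.132, 0.983, -0.017]
contact_force: [0.4, -0.3, -4.3]
width: 0.0216
gripper_force: 60.9
```

Call:
servo_tool([
  [0,0,0.05,0,0,0,1],
  [0,0,0,0,0,0,1],
  [0,0,0,0,0,0,1],
  [0,0,0,0,0,0,1],
  [0,0,0,0,0,0,1],
])

```text
clock: 21.6
position: [0.5966, 0.215, 0.0753]
ee_rot: [-0.129, -0.132, 0.983, -0.017]
contact_force: [0.3, -0.4, -3.9]
width: 0.0214
gripper_force: 60.8
```

Call:
servo_tool([
  [0,0,0.05,0,0,0,1],
  [0,0,0,0,0,0,1],
  [0,0,0,0,0,0,1],
  [0,0,0,0,0,0,1],
  [0,0,0,0,0,0,1],
])

```text
clock: 22.1
position: [0.5967, 0.215, 0.0753]
ee_rot: [-0.129, -0.132, 0.983, -0.017]
contact_force: [1.1, 0.6, 2.0]
width: 0.0211
gripper_force: 61.4
```

Run:
```python
from go import *
inboard()
```

```text
t 22.1 hook in board mm [12.6996 24.9211 -1.8744] rot [ 0.0321 -0.0344 -0.1036] f board [0.698  0.3209 2.2274] mom [ 0.1609 -0.0686  0.0072]
```

Contact: force jumped about 6 N and the plate is on the face, at the height expected of a flat plate. Now sliding down-slope in small steps.

Call:
servo_tool([
  [-0.2,0,0,0,0,0,1],
  [0,0,0,0,0,0,1],
  [-0.2,0,0,0,0,0,1],
  [0,0,0,0,0,0,1],
  [0,0,0,0,0,0,1],
])

```text
clock: 22.6
position: [0.5999, 0.216, 0.0743]
ee_rot: [-0.13, -0.132, 0.983, -0.017]
contact_force: [-2.0, -2.0, 5.2]
width: 0.0214
gripper_force: 62.0
```

Run:
```python
from go import *
inboard()
```

```text
t 22.6 hook in board mm [16.1931 24.9313 -1.8579] rot [ 0.0315  0.0319 -0.0892] f board [-3.714  -1.3967  4.3619] mom [0.1293 0.3906 0.1211]
```

Call:
servo_tool([
  [-0.2,0,-0.02,0,0,0,1],
  [0,0,0,0,0,0,1],
  [-0.2,0,0,0,0,0,1],
  [0,0,0,0,0,0,1],
  [0,0,0,0,0,0,1],
])

```text
clock: 23.1
position: [0.6034, 0.2169, 0.0734]
ee_rot: [-0.13, -0.132, 0.983, -0.017]
contact_force: [-2.6, -2.0, 6.1]
width: 0.022
gripper_force: 62.0
```

Run:
```python
from go import *
inboard()
```

```text
t 23.1 hook in board mm [19.8865 24.986  -1.8419] rot [ 0.0366  0.0845 -0.1031] f board [-4.5272 -1.2124  5.0904] mom [0.0978 0.5895 0.028 ]
```

Call:
servo_tool([
  [-0.2,0,-0.03,0,0,0,1],
  [0,0,0,0,0,0,1],
  [-0.2,0,0,0,0,0,1],
  [0,0,0,0,0,0,1],
  [0,0,0,0,0,0,1],
])

```text
clock: 23.6
position: [0.6076, 0.2184, 0.0722]
ee_rot: [-0.129, -0.132, 0.983, -0.017]
contact_force: [-2.9, 0.5, 4.1]
width: 0.0211
gripper_force: 61.8
```

Run:
```python
from go import *
inboard()
```

```text
t 23.6 hook in board mm [24.5682 25.2911 -1.8701] rot [ 0.0682  0.0087 -0.1015] f board [-3.6522  1.2721  3.2888] mom [ 0.3363  0.4235 -0.0494]
```

Call:
servo_tool([
  [-0.2,0.05,-0.02,0,0,0,1],
  [0,0,0,0,0,0,1],
  [-0.15,0,0,0,0,0,1],
  [0,0,0,0,0,0,1],
  [0,0,0,0,0,0,1],
])

```text
clock: 24.1
position: [0.6113, 0.2195, 0.0712]
ee_rot: [-0.129, -0.132, 0.983, -0.017]
contact_force: [-1.1, -0.0, 0.6]
width: 0.0213
gripper_force: 61.4
```

Run:
```python
from go import *
inboard()
```

```text
t 24.1 hook in board mm [28.4811 25.3456 -1.85  ] rot [ 0.0275 -0.0294 -0.106 ] f board [-1.2207  0.2499  0.3319] mom [0.1825 0.0754 0.03  ]
```

Call:
servo_tool([
  [-0.15,0,0,0,0,0,1],
  [0,0,0,0,0,0,1],
  [-0.1,0,0,0,0,0,1],
  [0,0,0,0,0,0,1],
  [0,0,0,0,0,0,1],
])

```text
clock: 24.6
position: [0.6136, 0.2201, 0.0706]
ee_rot: [-0.129, -0.132, 0.983, -0.017]
contact_force: [-0.5, -0.3, -1.2]
width: 0.0215
gripper_force: 61.1
```

Run:
```python
from go import *
inboard()
```

```text
t 24.6 hook in board mm [30.9511 25.3492 -1.8488] rot [ 0.0269 -0.0277 -0.1045] f board [-0.1905 -0.1587 -1.3445] mom [ 0.1744 -0.1294  0.0317]
```

Call:
servo_tool([
  [-0.1,0,0,0,0,0,1],
  [0,0,0,0,0,0,1],
  [0,0,0,0,0,0,1],
  [0,0,0,0,0,0,1],
  [0,0,0,0,0,0,1],
])

```text
clock: 25.1
position: [0.6145, 0.2204, 0.0703]
ee_rot: [-0.129, -0.132, 0.983, -0.017]
contact_force: [-0.0, 0.4, -3.4]
width: 0.0213
gripper_force: 60.9
```

Call:
servo_tool([
  [-0.05,0,0,0,0,0,1],
  [0,0,0,0,0,0,1],
  [0,0,0,0,0,0,1],
  [0,0,0,0,0,0,1],
  [0,0,0,0,0,0,1],
])

```text
clock: 25.6
position: [0.6147, 0.2205, 0.0704]
ee_rot: [-0.129, -0.132, 0.983, -0.017]
contact_force: [-0.1, -0.8, -4.1]
width: 0.0215
gripper_force: 60.8
```

Call:
servo_tool([
  [-0.05,0,0,0,0,0,1],
  [0,0,0,0,0,0,1],
  [0,0,0,0,0,0,1],
  [0,0,0,0,0,0,1],
  [0,0,0,0,0,0,1],
])

```text
clock: 26.1
position: [0.6152, 0.2206, 0.0703]
ee_rot: [-0.129, -0.132, 0.983, -0.017]
contact_force: [-0.2, -0.9, -3.9]
width: 0.021
gripper_force: 60.8
```

Run:
```python
from go import *
inboard()
```

```text
t 26.1 hook in board mm [32.6415 25.3818 -1.6098] rot [ 0.0302 -0.0055 -0.1039] f board [ 0.568  -0.8386 -3.8524] mom [ 0.0489 -0.3718  0.0441]
```

Call:
servo_tool([
  [-0.05,0,0.02,0,0,0,1],
  [0,0,0,0,0,0,1],
  [0,0,0,0,0,0,1],
  [0,0,0,0,0,0,1],
  [0,0,0,0,0,0,1],
])

```text
clock: 26.6
position: [0.6156, 0.2208, 0.07]
ee_rot: [-0.129, -0.132, 0.983, -0.017]
contact_force: [-0.0, 1.0, -2.8]
width: 0.0216
gripper_force: 60.9
```

Call:
servo_tool([
  [-0.05,0,0.02,0,0,0,1],
  [0,0,0,0,0,0,1],
  [0,0,0,0,0,0,1],
  [0,0,0,0,0,0,1],
  [0,0,0,0,0,0,1],
])

```text
clock: 27.1
position: [0.6158, 0.2208, 0.0699]
ee_rot: [-0.129, -0.132, 0.983, -0.017]
contact_force: [-0.8, -0.4, -0.4]
width: 0.0215
gripper_force: 61.2
```

Run:
```python
from go import *
inboard()
```

```text
t 27.1 hook in board mm [33.3952 25.3798 -1.8496] rot [ 0.0307  0.0151 -0.1003] f board [-0.7327 -0.2169 -0.6175] mom [ 0.0463 -0.0186  0.0601]
```

Call:
servo_tool([
  [-0.05,0,0,0,0,0,1],
  [0,0,0,0,0,0,1],
  [0,0,0,0,0,0,1],
  [0,0,0,0,0,0,1],
  [0,0,0,0,0,0,1],
])

```text
clock: 27.6
position: [0.6164, 0.221, 0.0697]
ee_rot: [-0.129, -0.132, 0.983, -0.017]
contact_force: [-1.2, -0.1, 1.5]
width: 0.0215
gripper_force: 61.4
```

Call:
servo_tool([
  [-0.05,0,0,0,0,0,1],
  [0,0,0,0,0,0,1],
  [0,0,0,0,0,0,1],
  [0,0,0,0,0,0,1],
  [0,0,0,0,0,0,1],
])

```text
clock: 28.1
position: [0.6165, 0.221, 0.0697]
ee_rot: [-0.13, -0.132, 0.983, -0.017]
contact_force: [-3.4, -1.5, 3.9]
width: 0.0214
gripper_force: 61.7
```

Run:
```python
from go import *
inboard()
```

```text
t 28.1 hook in board mm [34.1189 25.3959 -1.8438] rot [ 0.0318  0.0457 -0.1007] f board [-4.5569 -0.5922  2.8004] mom [0.0144 0.5977 0.0781]
```

Call:
servo_tool([
  [-0.05,0,-0.02,0,0,0,1],
  [0,0,0,0,0,0,1],
  [0,0,0,0,0,0,1],
  [0,0,0,0,0,0,1],
  [0,0,0,0,0,0,1],
])

```text
clock: 28.6
position: [0.6166, 0.221, 0.0697]
ee_rot: [-0.13, -0.132, 0.982, -0.017]
contact_force: [-4.6, -2.3, 4.9]
width: 0.0213
gripper_force: 61.8
```

Run:
```python
from go import *
inboard()
```

```text
t 28.6 hook in board mm [34.2169 25.4113 -1.8109] rot [ 0.0323  0.1066 -0.1017] f board [-6.1713 -0.974   3.3688] mom [0.0299 0.7408 0.142 ]
```

Call:
servo_tool([
  [-0.1,0,-0.02,0,0,0,1],
  [0,0,0,0,0,0,1],
  [0,0,0,0,0,0,1],
  [0,0,0,0,0,0,1],
  [0,0,0,0,0,0,1],
])

```text
clock: 29.1
position: [0.6168, 0.2211, 0.0697]
ee_rot: [-0.131, -0.132, 0.982, -0.018]
contact_force: [-5.2, -1.7, 4.8]
width: 0.0213
gripper_force: 61.9
```

Run:
```python
from go import *
inboard()
```

```text
t 29.1 hook in board mm [34.2939 25.3817 -1.7329] rot [ 0.0289  0.2223 -0.1013] f board [-6.5052 -0.278   3.2425] mom [-0.0628  0.9723  0.0552]
```

Stop reached: no more motion under a ~6 N push, with 21.5 mm travelled against the 21 expected. Relaxing the push and releasing.

Call:
servo_tool([
  [0.1,0,-0.02,0,0,0,1],
  [0,0,0,0,0,0,1],
  [0,0,0,0,0,0,0.2],
  [0,0,0,0,0,0,-0.3],
  [0,0,0,0,0,0,-1],
], squeeze=20)

```text
clock: 29.6
position: [0.6188, 0.2216, 0.0697]
ee_rot: [-0.128, -0.132, 0.983, -0.017]
contact_force: [0.5, -0.5, 0.1]
width: 0.0621
gripper_force: 0.0
```

Call:
servo_tool([
  [0,0,0,0,0,0,-1],
  [0,0,0,0,0,0,-1],
  [0,0,0,0,0,0,-1],
  [0,0,0,0,0,0,-1],
  [0,0,0,0,0,0,-1],
])

```text
clock: 30.1
position: [0.6176, 0.2213, 0.0699]
ee_rot: [-0.129, -0.132, 0.983, -0.017]
contact_force: [-0.5, 0.7, -0.7]
width: 0.0853
gripper_force: 0.0
```

Released. Backing out along the tool axis, then swinging clear to look.

Call:
servo_tool([
  [0,0,-1,0,0,0,-1],
  [0,0,-2,0,0,0,-1],
  [0,0,-3,0,0,0,-1],
  [0,0,-4,0,0,0,-1],
  [0,0,-4,0,0,0,-1],
])

```text
clock: 30.6
position: [0.6526, 0.2309, 0.2071]
ee_rot: [-0.129, -0.132, 0.983, -0.017]
contact_force: [1.2, -0.0, 0.5]
width: 0.0854
gripper_force: 0.0
```

Call:
servo_tool([
  [0,4,-1,0,0,0,-1],
  [0,4,0,0,0,0,-1],
  [0,4,0,0,0,0,-1],
  [0,4,0,0,0,0,-1],
  [0,4,0,0,0,0,-1],
])

```text
clock: 31.1
position: [0.6018, 0.4259, 0.2158]
ee_rot: [-0.129, -0.132, 0.983, -0.017]
contact_force: [0.3, -0.2, -0.7]
width: 0.0857
gripper_force: 0.0
```

Run:
```python
from go import *
a=snap('side','s4.png');b=snap('top','t4.png')
for x in (.031,.033,.036):
  for n in('side','top'): print(x,n,[proj(n,bo+B@(np.array(q)+[x,.0254,0])).round(1) for q in((.05,-.048,.005),(.05,.048,.005),(-.05,.048,.005),(-.05,-.048,.005))])
r=lambda i,x,y,w,h:cv2.resize(i[y:y+h,x:x+w,::-1],(400,400),interpolation=cv2.INTER_CUBIC)
cv2.imwrite('pics/g5.png',np.hstack([r(a,205,85,110,110),r(b,60,110,110,110)]))
```

```text
0.031 side [array([287.8, 141.9]), array([273.3, 124.5]), array([239.2, 122.2]), array([252.1, 140.2])]
0.031 top [array([131.3, 143.1]), array([ 90.8, 153.1]), array([ 95.4, 191.9]), array([137.5, 181.3])]
0.033 side [array([288.5, 141.9]), array([273.9, 124.5]), array([239.9, 122.3]), array([252.8, 140.2])]
0.033 top [array([131.1, 142.3]), array([ 90.7, 152.3]), array([ 95.3, 191.1]), array([137.4, 180.5])]
0.036 side [array([289.5, 142. ]), array([274.9, 124.6]), array([240.9, 122.3]), array([253.9, 140.3])]
0.036 top [array([131. , 141.3]), array([ 90.6, 151.2]), array([ 95.2, 189.9]), array([137.2, 179.3])]
```

View pics/g5.png

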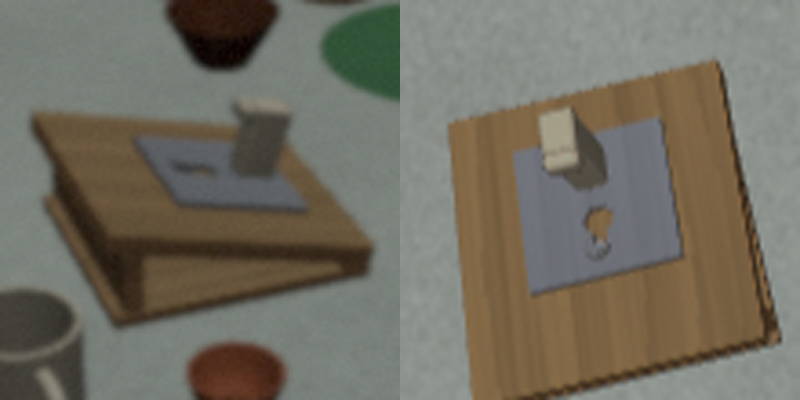

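The picture shows the plate flat and straight on the board, with the stud head at the slot's upper end (crop (598,248)). The top corners, e.g. (131.5,142.5) and (137.8,180.7), match x = 33 mm. The arm is clear, so I'm handing in.

```bash
python3 -c "
from rig import manip
print(manip.sign_off())"
```

```text
the job is handed in; nothing more can be done
None
```

The coat hook is hung flat on the board, slid down to its stop behind the stud's head (about 33 mm down-slope of the groove in the last picture) and released with the arm clear; I handed the job in at about 31 s, and no verdict came back.

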